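Key the diffuser cell onto the viewer's lamp port and hold it home

TASK

Pick up the diffuser cell (the knurled black collar closed by a white disc) from among the loose parts, set it disc side up over the lamp port on the white viewer, and turn it until its hidden keyways drop over the port's pins. Then push it fully down onto its seat against the spring and finish while still holding it pushed home in the gripper: do not let go at the end. Leave everything else on the bench where it is.

Things in the scene. Friction and masses are not known exactly. Their poses are not given: they have to be found in the camera images.
- cell: The diffuser cell: black knurled collar, 56 mm outside diameter, 34 mm high, about 0.16 kg, closed at the top by a white disc. Stands on the bench disc up. Origin: centre of its underside, z up. Grip it across the knurling at any yaw. Its bore is open below, 35 mm wide, 30 mm deep, with three hidden full-depth keyways (see cell_bore).
- cell_bore (a point): Top end of the cell's bore, on its axis, 30 mm above the underside; axes as the cell's. The three keyways in the bore wall lie at 0, 120 and 240 degrees about z from the x axis, each about 11 mm wide at the bore, reaching 22.5 mm from the axis. They cannot be seen from above or outside.
- port (a point): Lamp port on the white viewer: point on its axis at the level of the steel seat (56 mm across) where the cell's underside finally rests, 82 mm above the bench, 12 mm above the viewer's top; z up. A fixed upright steel stub, 32 mm diameter, reaches 27 mm above the seat; its last 4.5 mm are chamfered to 23 mm diameter.
- pins (a point): Point on the port's axis 19 mm above the seat, level with the upper edge of the stub's three pins: round, 5 mm thick, 120 degrees apart, reaching 20.8 mm from the axis. Their direction differs each time and is NOT given here. The cell's underside stops here unless its keyways are within about 9 degrees of the pins (less if off-centre); turn either way, it fits every 120 degrees.
- ejector (a joint): Sprung plate round the foot of the stub, 43 mm across. 0 = raised, its face 5 mm above the seat; grows in metres as it is pressed, 0.005 when level with the seat. It pushes up with about 5 N at 0 and 9 N at 0.005, so a cell left alone stays 5 mm off the seat.
- viewer: White viewer box, fixed to the bench, 200 (x) x 260 (y) x 70 mm high; lamp port on its top at x 0, y -60 mm, black lamp turret (74 mm across, up to 114 mm above the bench) at x 0, y +75 mm in its frame. Origin: centre of its underside.
- spacer: Knurled open ring without any disc, 62 mm across, 16 mm high (a bystander). Origin: centre of its underside.
- smooth_cap: Smooth black cap, 44 mm across, 46 mm high, no knurling (a bystander). Origin: centre of its underside.
- screwdriver: Screwdriver lying on the bench (a bystander). Origin: its middle, on the bench.
- reagent: Closed jar, 60 mm across, 110 mm high (a bystander). Origin: centre of its underside.
- dish: Shallow white dish, 90 mm across (a bystander). Origin: centre of its underside.
- beaker: Clear beaker, 68 mm across, 85 mm high (a bystander). Origin: centre of its underside.
- slide_box: Flat blue box, 80 x 100 x 30 mm (a bystander). Origin: centre of its underside.

How it is judged:
On the way, in this order (a step that is already met when the one before it is completed fails the run):
1. the cell is lifted clear of the bench (height (world z) of cell above 0.05 m), for 0.2 s.
2. the cell's keyways have dropped over the pins of the port (z of cell in the frame of port below 0.012 m and horizontal distance between cell and port below 0.004 m), for 0.2 s.
At the end, for the whole second after the job is handed in: The cell is on the port, upright (within 0.06 rad), within 3 mm of the port's axis, its underside within 1.8 mm of the seat with the ejector pressed in by at least 3.2 mm, at rest and still held by the fingers (contact force above 2 N) (z of cell in the frame of port between -0.003 and 0.0018 m and horizontal distance between cell and port below 0.003 m and angle between cell's own z axis and vertical below 0.06 rad and value of joint ejector above 0.0032 m and contact force between the fingers and cell above 2 N and linear speed of cell below 0.02 m/s); the arm keeps its last pose, push and grip.
It fails at once if another thing on the bench is moved by more than 25 mm (distance of any of spacer, smooth_cap, screwdriver, reagent, dish, beaker, slide_box from where it was at the start of the episode above 0.025 m).
It also fails if it takes over 64 s, if anything falls off the work surface, if the arm or the gripper's body presses on something with over 40 N, if the wrist force passes 120 N, or if a joint passes its speed limit or range.

ROBOT

A 6-joint arm with a two-finger parallel gripper is mounted at the origin on the work surface. World frame = base frame: x ahead of the robot, y to its left, z up, the work surface at z = 0. Lengths are in m, angles in rad, forces in N, time in s.
With the tool pointing down it reaches from about 0.3 to 0.75 m from the base axis. Payload 8.5 kg.
Tool frame: the origin (TCP) lies midway between the tips of the shut fingers; the grasp point (between the pads) lies 19 mm behind it (arm.pinch_z is the distance from the TCP to the grasp point, in m); z points along the fingers, y is the line along which they close (so a half turn about z gives the same grasp; the last joint's range is limited). The gripper opens to 85 mm and grips with 20 to 120 N. Pads are 22 mm wide; open, the fingers measure 114 mm over their backs; the gripper's body (76 mm by 85 mm) begins 54 mm behind the grasp point. The pads swing forward as they close: fully open they stand 13 mm farther back than shut.
Start: joints at [1.087, 0.381, 1.297, -0, 1.464, -0.215], TCP at [0.146, 0.53, 0.231] pointing down, gripper open.
Joint ranges: [-3.11, 3.11], [-0.89, 2.33], [0.22, 2.48], [-1.42, 4.56], [0.17, 2.85], [-2.88, 2.88]. Speed limits (rad/s): [2.39, 2.39, 3.14, 3.14, 3.14, 3.14].

INTERFACE

Orientations are given as a rotation vector (axis times angle).
In Python, from plant import arm gives the robot as it stands.
- The arm moves only by the tool carry_out, never from a script. Its argument "steps" is a list of rows, each a list of 7 numbers: the shift along the tool's x, y, z in m, then the turn, a rotation vector about the tool's x, y, z in degrees, then the opening, from 0 (shut) to 1 (fully open). In form: [[tx, ty, tz, wx, wy, wz, hand], ...]. A call has 1 to 8 rows; each row is the pose to reach, as a shift and turn from the pose commanded when the call began, along the tool's axes at that moment; what a row does not reach only later rows make up. A row lasts 1/10 s, in which the tool goes at most 50 mm and 8.59 degrees, less where a joint would pass 70% of its speed; a pose out of reach is approached as far as the arm can. A call with a gripper value outside its range is refused whole. The fingers move at their own pace and stop on an object; "newtons" is the grip in N (left out, the last holds). Time passes only in rows, so rows that repeat a pose let the fingers close. It gives the time, the measured TCP pose, the force, the opening and the grip force at its end, in the units of the state.
- arm.observe(): the state, without advancing time (a new reading comes with each control period).
- arm.snapshot(name): name is "scene" or "top"; returns the picture (480x640x3 uint8, blue, green, red); there is no depth.
- arm.camera_model(name): a dict with "fx", "fy", "cx", "cy" (pixels), "R" (3x3) and "t" (3): a world point X has camera coordinates R X + t. Camera axes: x right, y down, z forward; pixel columns grow to the right and rows downward; lengths in m; the calibration is good to about 2 mm. A picture is of the moment at which its call begins. camera_model takes no time and is no camera call.
- arm.finish_job(): hands the job in; it is judged then, once.
Trained networks look in the newest picture that a camera, given by its name, has taken for a name from the list of things; names that differ only in an ending like _2 or _b are one class to them, and where a whole thing is asked for, a point or a joint stands for the part that bears it (a point fixed in the world has none). Each returns a list of dicts, best first, with "confidence" (0 to 1); they miss things now and then, are a little off and sometimes report something else, mostly with a low value. They report only what shows in the picture. A call takes as long as a camera call.
- arm.spot_in(query, camera): "rect" ([left, top, right, bottom] in pixels, round what is visible of it).
- arm.masks_of(query, camera): "region" (480x640 bool, what is visible of it) and "rect" ([left, top, right, bottom] in pixels, round what is visible of it).
- arm.tip_of(query, camera): "centre" ([column, row] in pixels: a listed point, or the origin of a listed thing).
The state is a dict: "time_s": time; "qpos": joint angles; "qvel": joint speeds; "joint_torque": joint torques, N m; "tool_pos": TCP position; "tool_rot": TCP orientation; "force": force on the tool from outside, world axes, zero at the start; "torque": the same for the moment, N m; "gripper_width": finger opening in m; "finger_force": force on a finger pad.
Only numpy, scipy, OpenCV 4.12 (cv2) and the standard library are available. Lean on these libraries where they do the work, as an engineer would, in place of code of your own. Each camera call takes 0.05 s, during which the arm holds its last target. There are 200 camera calls.

## Working session

There is one attempt and no reset: what is moved stays moved. The work goes in short steps, Python scripts to look and compute and a tool call to move; the robot and the scene stay as the last step left them, time stands still between calls to the robot, and variables do not carry over. Pictures are saved under pics/ and viewed, at most 10 in all, crops included, and the job is handed in when it is done.

Besides the shell and the picture viewer there is one more tool, called after "Request:" by a JSON object that holds its "name" and its "arguments", one argument or row to a line. carry_out: Moves the arm, as the interface text tells. Its arguments: {"type":"object","properties":{"steps":{"type":"array","items":{"type":"array","items":{"type":"number"}}},"newtons":{"type":"number"}},"required":["steps"]}

```bash
mkdir -p pics
cat > h.py <<'E'
import numpy as np, cv2
from plant import arm
from scipy.spatial.transform import Rotation as Ro
def px2w(cam,u,v,z):
    m=arm.camera_model(cam);R=np.array(m["R"]);t=np.array(m["t"])
    d=R.T@np.array([(u-m["cx"])/m["fx"],(v-m["cy"])/m["fy"],1]);c=-R.T@t
    return c+d*(z-c[2])/d[2]
def w2px(cam,X):
    m=arm.camera_model(cam);p=np.array(m["R"])@np.array(X)+np.array(m["t"])
    return np.array([m["fx"]*p[0]/p[2]+m["cx"],m["fy"]*p[1]/p[2]+m["cy"]])
E
python3 - <<'E'
from h import *
np.set_printoptions(precision=4,suppress=True)
for c in("top","scene"):
    im=arm.snapshot(c);cv2.imwrite(f"pics/{c}0.png",im)
    m=arm.camera_model(c);print(c,m["fx"],-np.array(m["R"]).T@np.array(m["t"]),np.array(m["R"])[2])
    for q,z in(("cell",0),("cell_bore",.03),("port",.082),("pins",.101),("viewer",0)):
        for d in arm.tip_of(q,c)[:2]: print(c,q,d["confidence"],d["centre"],px2w(c,*d["centre"],z))
    for d in arm.spot_in("cell",c)[:2]: print(d)
s=arm.observe();print(s)
E
```

```text
top 577.8579968521416 [ 0.4708 -0.0095  1.5742] [ 0.0457 -0.0054 -0.9989]
top cell 0.78 [338.7, 258.7] [ 0.5036 -0.0683  0.    ]
top cell_bore 0.71 [336.2, 254.9] [ 0.5131 -0.0605  0.03  ]
top port 0.62 [252.8, 233.8] [0.5662 0.1568 0.082 ]
top pins 0.89 [251.8, 226.1] [0.5847 0.1574 0.101 ]
top viewer 0.79 [234.9, 230.0] [0.5818 0.2148 0.    ]
top viewer 0.51 [476.0, 296.0] [ 0.4022 -0.4417  0.    ]
{'rect': [329.3, 133.0, 351.1, 162.7], 'confidence': 0.7}
scene 478.5054365831579 [ 1.1752 -0.4901  0.8108] [-0.5945  0.4304 -0.6792]
scene cell 0.61 [305.1, 257.8] [ 0.5062 -0.0713  0.    ]
scene cell_bore 0.83 [305.3, 247.0] [ 0.5024 -0.0665  0.03  ]
scene port 0.66 [395.0, 206.6] [0.5641 0.1522 0.082 ]
scene pins 0.65 [396.4, 202.8] [0.5718 0.1474 0.101 ]
scene viewer 0.78 [416.5, 224.6] [0.5809 0.2193 0.    ]
{'rect': [292.7, 238.5, 319.3, 266.9], 'confidence': 0.78}
{'time_s': 0.7, 'qpos': array([ 1.0867,  0.3806,  1.2974, -0.    ,  1.4636, -0.2153]), 'qvel': array([ 0.0012,  0.0003,  0.0003, -0.0011,  0.0001, -0.0012]), 'joint_torque': array([  0.0002, -44.8249, -23.144 ,  -0.0002,   0.0007,  -0.0001]), 'tool_pos': array([0.1461, 0.5302, 0.2313]), 'tool_rot': array([ 0.421 ,  3.1132, -0.    ]), 'force': array([ 0.6787, -0.2025, -0.0754]), 'torque': array([-0.0247,  0.0281,  0.0237]), 'finger_force': 0.0, 'gripper_width': 0.08557393251001094}
```

Run:
```python
import cv2,numpy as np
a=cv2.imread("pics/top0.png");b=cv2.imread("pics/scene0.png")
cv2.imwrite("pics/v1.png",a)
c1=cv2.resize(a[200:300,200:370],(800,470),interpolation=3)
cv2.imwrite("pics/v2.png",cv2.resize(b[140:340,230:497],(800,600),interpolation=3))
```

```text
(no output)
```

View pics/v1.png

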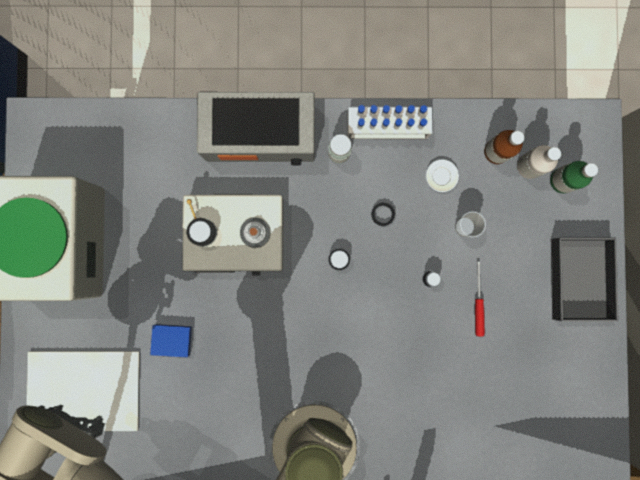

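View pics/v2.png

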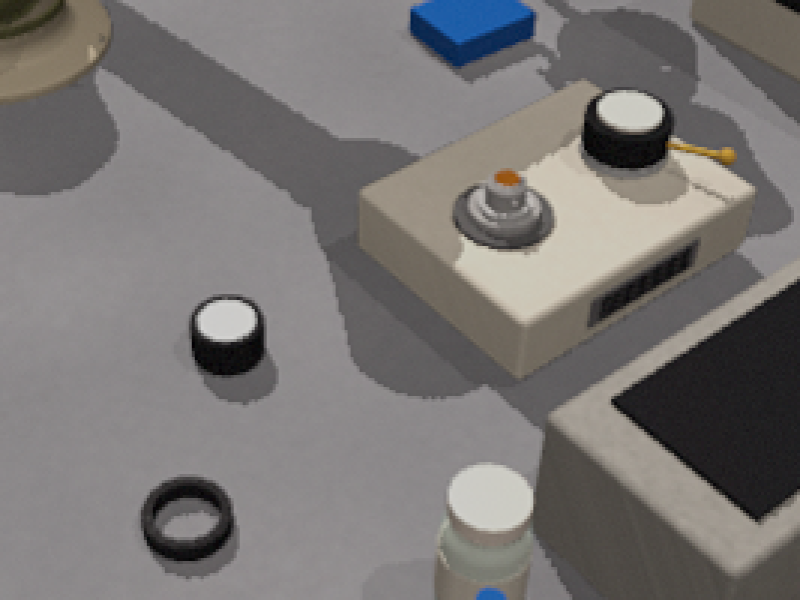

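The top view shows the cell at about (339,259) and the lamp port at (256,232), with the turret at (201,232) and the spacer at (383,213). The scene view agrees. I'll refine the cell disc and the orange stub top by colour.

Run:
```python
from h import *
np.set_printoptions(precision=4,suppress=True)
def cen(im,u,v,r,f):
    p=im[v-r:v+r+1,u-r:u+r+1].astype(int);w=f(p);n,l,s,c=cv2.connectedComponentsWithStats(w.astype(np.uint8))
    k=1+np.argmax(s[1:,4]);return c[k]+[u-r,v-r],s[k]
white=lambda p:p.min(2)>150
orange=lambda p:(p[...,2]-p[...,0])>50
for c,cell,port in(("top",(339,259),(256,232)),("scene",(306,247),(399,200))):
    im=cv2.imread(f"pics/{c}0.png")
    a,s=cen(im,*cell,14,white);print(c,"disc",a,s,px2w(c,*a,.034))
    b,s=cen(im,*port,9,orange);print(c,"glow",b,s,px2w(c,*b,.109))
    # masks
    for d in arm.masks_of("cell",c)[:2]:
        ys,xs=np.nonzero(d["region"]);print("mask",d["confidence"],d["rect"],xs.mean(),ys.mean(),px2w(c,xs.mean(),ys.mean(),.02))
im=cv2.imread("pics/top0.png")
# viewer top outline
for d in arm.masks_of("viewer","top")[:1]:
    r=cv2.minAreaRect(np.argwhere(d["region"])[:,::-1].astype(np.float32));print(r,[px2w("top",*p,.07)[:2] for p in cv2.boxPoints(r)])
im2=cv2.resize(im[205:260,225:290],(780,660)[:2],interpolation=2)
im3=cv2.resize(cv2.imread("pics/scene0.png")[175:230,375:435],(640,587),interpolation=2)
cv2.imwrite("pics/v3.png",np.hstack([cv2.resize(im2,(400,338)),cv2.resize(im3,(400,338))]))
```

```text
top disc [338.8889 259.0178] [  6   6  17  17 225] [ 0.502  -0.0675  0.034 ]
top glow [252.9318 231.0455] [ 3  5  7  7 44] [0.5715 0.1535 0.109 ]
mask 0.67 [181.5, 192.4, 286.2, 275.3] 232.57969503453668 232.93301185976802 [0.5725 0.2182 0.02  ]
mask 0.59 [328.6, 250.4, 351.3, 269.7] 339.29805013927574 259.02785515320335 [ 0.5023 -0.0692  0.02  ]
scene disc [305.2243 246.4252] [  4   7  19  14 214] [ 0.5042 -0.0678  0.034 ]
scene glow [398.9722 198.8056] [ 5  5  9  6 36] [0.5714 0.1549 0.109 ]
mask 0.9 [295.6, 240.1, 320.5, 264.3] 305.8536585365854 251.24738675958187 [ 0.5062 -0.0681  0.02  ]
((232.71942138671875, 233.8459014892578), (102.04183959960938, 81.36534881591797), 1.3019527196884155) [array([0.464 , 0.3445]), array([0.6763, 0.342 ]), array([0.6704, 0.0755]), array([0.458 , 0.0797])]
```

View pics/v3.png

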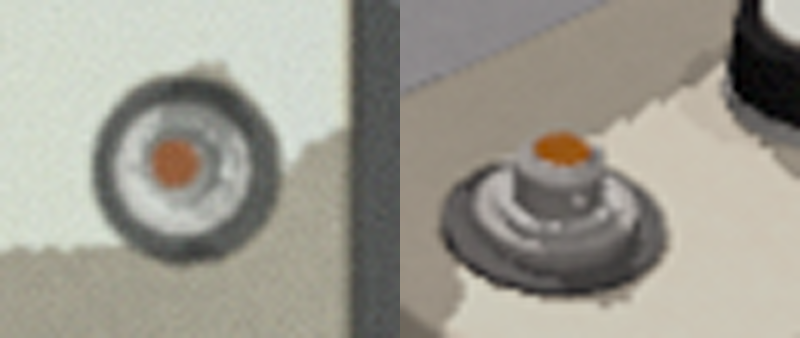

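The glow gives the port at (0.5715, 0.154) in both cameras, and the cell is at (0.503, -0.068). Both agree with the stated sizes. Next is the approach, in tool axes.

```bash
cat >> h.py <<'E'
def to(x,y,z,show=True):
    s=arm.observe();R=Ro.from_rotvec(s["tool_rot"]).as_matrix();d=R.T@(np.array([x,y,z])-s["tool_pos"])
    print("shift mm",np.round(d*1e3,1),"pos",np.round(s["tool_pos"],4),"t",round(s["time_s"],2),"yaw",np.round(np.degrees(np.arctan2(R[1,0],R[0,0])),1),"tilt",np.round(R[2],4),"F",np.round(s["force"],1),"T",np.round(s["torque"],2),"w",round(s["gripper_width"],4),"ff",round(s["finger_force"],1));return R
E
python3 -c "
from h import *
to(.503,-.068,.12);print(to(.503,-.068,.12))"
```

```text
shift mm [-503.  -482.   111.3] pos [0.1461 0.5302 0.2313] t 0.85 yaw 164.6 tilt [ 0.  0. -1.] F [-0.4  0.3 -0.5] T [ 0.   -0.03 -0.07] w 0.0853 ff 0.0
shift mm [-503.  -482.   111.3] pos [0.1461 0.5302 0.2313] t 0.85 yaw 164.6 tilt [ 0.  0. -1.] F [-0.4  0.3 -0.5] T [ 0.   -0.03 -0.07] w 0.0853 ff 0.0
[[-9.64090423e-01  2.65574202e-01  3.56112457e-06]
 [ 2.65574202e-01  9.64090423e-01  1.75994138e-05]
 [ 1.24070420e-06  1.79131691e-05 -1.00000000e+00]]
```

Request:
{"name": "carry_out", "arguments": {
  "steps": [
    [-0.28,-0.27,0,0,0,0,1],
    [-0.28,-0.27,0,0,0,0,1],
    [-0.28,-0.27,0,0,0,0,1],
    [-0.28,-0.27,0,0,0,0,1],
    [-0.28,-0.27,0,0,0,0,1],
    [-0.28,-0.27,0,0,0,0,1],
    [-0.28,-0.27,0,0,0,0,1],
    [-0.28,-0.27,0,0,0,0,1]
  ],
  "newtons": 40
}}

```text
time_s: 1.65
tool_pos: [0.3452, 0.1934, 0.2316]
tool_rot: [0.423, 3.112, 0.0]
force: [1.3, 0.6, -0.3]
gripper_width: 0.0853
finger_force: 0.0
```

Request:
{"name": "carry_out", "arguments": {
  "steps": [
    [-0.223,-0.212,0.05,0,0,0,1],
    [-0.223,-0.212,0.05,0,0,0,1],
    [-0.223,-0.212,0.05,0,0,0,1],
    [-0.223,-0.212,0.05,0,0,0,1],
    [-0.223,-0.212,0.05,0,0,0,1],
    [-0.223,-0.212,0.05,0,0,0,1],
    [-0.223,-0.212,0.15,0,0,0,1],
    [-0.223,-0.212,0.15,0,0,0,1]
  ]
}}

```text
time_s: 2.45
tool_pos: [0.5039, -0.0694, 0.083]
tool_rot: [0.424, 3.11, -0.001]
force: [0.3, -0.2, -0.6]
gripper_width: 0.085
finger_force: 0.0
```

```bash
python3 -c "
from h import *
to(.503,-.068,.0)
im=arm.snapshot('scene');cv2.imwrite('pics/s1.png',cv2.resize(im[170:290,230:390],(800,600)))"
```

```text
shift mm [ 1.5  1.2 83. ] pos [ 0.5039 -0.0694  0.083 ] t 2.45 yaw 164.5 tilt [-3.3e-03 -3.0e-04 -1.0e+00] F [ 0.3 -0.2 -0.6] T [-0.02 -0.03 -0.03] w 0.085 ff 0.0
```

View pics/s1.png

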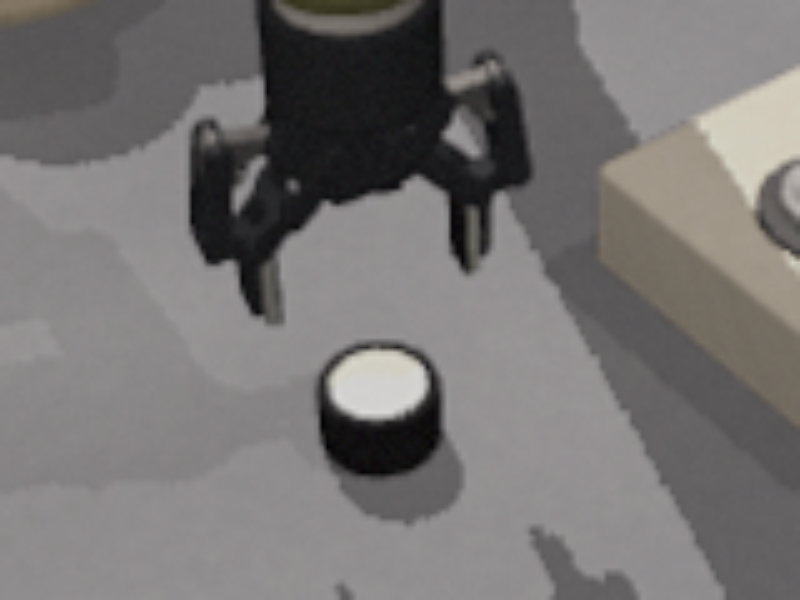

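The open fingers straddle the cell at (380,400) in the crop. I'll descend and close.

Request:
{"name": "carry_out", "arguments": {
  "steps": [
    [0.001,0.001,0.04,0,0,0,1],
    [0.001,0.001,0.065,0,0,0,1],
    [0.001,0.001,0.083,0,0,0,1],
    [0.001,0.001,0.083,0,0,0,1],
    [0.001,0.001,0.083,0,0,0,0.5],
    [0.001,0.001,0.083,0,0,0,0.3],
    [0.001,0.001,0.083,0,0,0,0.3],
    [0.001,0.001,0.083,0,0,0,0.3]
  ],
  "newtons": 40
}}

```text
time_s: 3.3
tool_pos: [0.5029, -0.0667, 0.0027]
tool_rot: [0.421, 3.11, -0.001]
force: [-1.2, 1.1, 6.9]
gripper_width: 0.0558
finger_force: 41.7
```

```bash
python3 -c "
from h import *
to(.503,-.068,.0)"
```

```text
shift mm [-0.4 -1.2  2.7] pos [ 0.5029 -0.0667  0.0027] t 3.3 yaw 164.6 tilt [-2.9e-03 -1.0e-04 -1.0e+00] F [-1.2  1.1  6.9] T [ 0.1   0.18 -0.06] w 0.0558 ff 41.7
```

Request:
{"name": "carry_out", "arguments": {
  "steps": [
    [0,0,-0.04,0,0,0,0.3],
    [0,0,-0.08,0,0,0,0.3],
    [0,0,-0.12,0,0,0,0.3],
    [0,0,-0.16,0,0,0,0.3],
    [0,0,-0.16,0,0,0,0.3],
    [0,0,-0.16,0,0,0,0.3]
  ]
}}

```text
time_s: 3.9
tool_pos: [0.502, -0.0665, 0.1617]
tool_rot: [0.421, 3.111, -0.001]
force: [-0.6, 0.5, -2.4]
gripper_width: 0.0554
finger_force: 44.1
```

```bash
python3 -c "
from h import *
to(.5715,.154,.16)"
```

```text
shift mm [ -8.5 231.    1.7] pos [ 0.502  -0.0665  0.1617] t 3.9 yaw 164.6 tilt [-2.e-03 -2.e-04 -1.e+00] F [-0.6  0.5 -2.4] T [ 0.   -0.02 -0.03] w 0.0554 ff 44.1
```

Request:
{"name": "carry_out", "arguments": {
  "steps": [
    [-0.002,0.05,0,0,0,0,0.3],
    [-0.004,0.1,0,0,0,0,0.3],
    [-0.006,0.15,0,0,0,0,0.3],
    [-0.0085,0.2,0,0,0,0,0.3],
    [-0.0085,0.231,0,0,0,0,0.3],
    [-0.0085,0.231,0.02,0,0,0,0.3],
    [-0.0085,0.231,0.032,0,0,0,0.3],
    [-0.0085,0.231,0.032,0,0,0,0.3]
  ]
}}

```text
time_s: 4.7
tool_pos: [0.5701, 0.1534, 0.126]
tool_rot: [-0.421, -3.107, 0.002]
force: [0.1, -0.5, -2.0]
gripper_width: 0.0556
finger_force: 44.0
```

```bash
python3 -c "
from h import *
to(.5715,.154,.127)
for c in('scene','top'):
    im=arm.snapshot(c);u,v=w2px(c,[.5715,.154,.13]).astype(int)
    cv2.imwrite(f'pics/{c}2.png',cv2.resize(im[v-45:v+45,u-30:u+30],(400,600)))
a=np.hstack([cv2.imread('pics/scene2.png'),cv2.imread('pics/top2.png')]);cv2.imwrite('pics/v5.png',a)
for q,z in(('cell',.124),('cell_bore',.154)):
  for d in arm.tip_of(q,'scene')[:1]: print(q,d,px2w('scene',*d['centre'],z))
"
```

```text
shift mm [-1.1  0.9 -1.1] pos [0.5701 0.1534 0.126 ] t 4.7 yaw 164.6 tilt [ 0.0059 -0.0022 -1.    ] F [ 0.1 -0.5 -2. ] T [-0.02  0.03  0.  ] w 0.0556 ff 44.0
cell_bore {'centre': [402.8, 185.3], 'confidence': 0.73} [0.57977732 0.15342442 0.154     ]
```

View pics/v5.png

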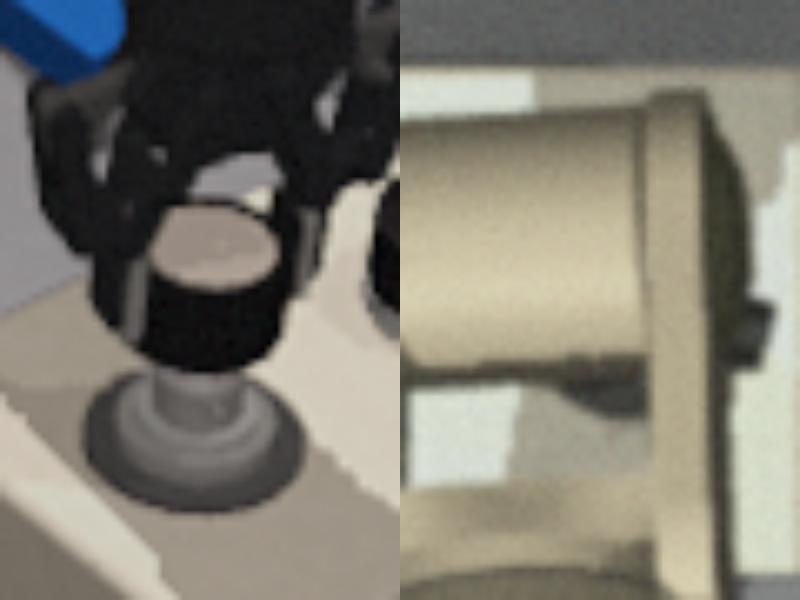

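The cell hangs above the stub, with its disc at about (215,248) in the left crop and the stub at (200,390). I'll measure the disc centre to check alignment.

Run:
```python
from h import *
im=arm.snapshot('scene');u,v=w2px('scene',[.5701,.1534,.157]).astype(int);print(u,v)
p=im[v-14:v+15,u-18:u+19].astype(int)
for w in (p.min(2)>90,p.min(2)>105):
    w=w.astype(np.uint8);n,l,s,c=cv2.connectedComponentsWithStats(w,connectivity=4)
    for k in range(1,n):
        if s[k,4]>80:
            b=c[k]+[u-18,v-14];print(s[k],b,px2w('scene',*b,.157))
print("exp stub top",w2px('scene',[.5715,.154,.109]))
```

```text
399 182
[17  0 14  9 82] [404.98780488 171.63414634] [0.5473766  0.19037291 0.157     ]
[ 11   8  19  12 185] [401.10810811 181.6972973 ] [0.57035493 0.15668061 0.157     ]
[ 11   8  19  12 175] [401.04571429 181.70857143] [0.57030021 0.15654013 0.157     ]
exp stub top [398.70016436 198.97231317]
```

Alignment is within about 2 mm, which the chamfer can capture. I'll lower onto the pins and read the force.

Request:
{"name": "carry_out", "arguments": {
  "steps": [
    [0,0,0.006,0,0,0,0.3],
    [0,0,0.012,0,0,0,0.3],
    [0,0,0.016,0,0,0,0.3],
    [0,0,0.02,0,0,0,0.3],
    [0,0,0.023,0,0,0,0.3],
    [0,0,0.025,0,0,0,0.3],
    [0,0,0.025,0,0,0,0.3]
  ]
}}

```text
time_s: 5.65
tool_pos: [0.5717, 0.1539, 0.1038]
tool_rot: [-0.421, -3.113, -0.0]
force: [0.1, 0.0, -2.9]
gripper_width: 0.0555
finger_force: 44.2
```

```bash
python3 -c "
from h import *
to(.5715,.154,.1037)"
```

```text
shift mm [0.2 0.  0.1] pos [0.5717 0.1539 0.1038] t 5.65 yaw 164.6 tilt [ 1.e-04  0.e+00 -1.e+00] F [ 0.1  0.  -2.9] T [-0.04  0.05  0.01] w 0.0555 ff 44.2
```

Request:
{"name": "carry_out", "arguments": {
  "steps": [
    [0,0,0.001,0,0,0,0.3],
    [0,0,0.002,0,0,0,0.3],
    [0,0,0.003,0,0,0,0.3],
    [0,0,0.004,0,0,0,0.3],
    [0,0,0.004,0,0,0,0.3],
    [0,0,0.004,0,0,0,0.3]
  ]
}}

```text
time_s: 6.25
tool_pos: [0.5721, 0.154, 0.103]
tool_rot: [0.42, 3.11, 0.001]
force: [-8.1, -1.0, 20.9]
gripper_width: 0.0556
finger_force: 46.2
```

It is resting on the pins: TCP z is 0.103 with 24 N up. I'll ease off, then turn under light pressure.

Request:
{"name": "carry_out", "arguments": {
  "steps": [
    [0.0008,0,-0.0015,0,0,0,0.3],
    [0.0008,0,-0.0015,0,0,5,0.3],
    [0.0008,0,-0.0015,0,0,10,0.3],
    [0.0008,0,-0.0015,0,0,15,0.3],
    [0.0008,0,-0.0015,0,0,20,0.3],
    [0.0008,0,-0.0015,0,0,25,0.3],
    [0.0008,0,-0.0015,0,0,30,0.3]
  ]
}}

```text
time_s: 6.95
tool_pos: [0.5722, 0.1539, 0.1033]
tool_rot: [1.215, 2.892, 0.002]
force: [0.8, -2.1, 9.0]
gripper_width: 0.0553
finger_force: 44.9
```

```bash
python3 -c "
from h import *
to(.5715,.154,.1037)"
```

```text
shift mm [ 0.6 -0.5 -0.4] pos [0.5722 0.1539 0.1033] t 6.95 yaw 134.4 tilt [-0.0036  0.0031 -1.    ] F [ 0.8 -2.1  9. ] T [-0.37 -0.01  0.13] w 0.0553 ff 44.9
```

Request:
{"name": "carry_out", "arguments": {
  "steps": [
    [0,0,0,0,0,5,0.3],
    [0,0,0,0,0,10,0.3],
    [0,0,0,0,0,15,0.3],
    [0,0,0,0,0,20,0.3],
    [0,0,0,0,0,25,0.3],
    [0,0,0,0,0,30,0.3]
  ]
}}

```text
time_s: 7.55
tool_pos: [0.5715, 0.154, 0.1021]
tool_rot: [1.925, 2.481, 0.002]
force: [0.2, 0.5, -1.8]
gripper_width: 0.0555
finger_force: 44.1
```

```bash
python3 -c "
from h import *
to(.5715,.154,.1037)"
```

```text
shift mm [ 0.   0.  -1.6] pos [0.5715 0.154  0.1021] t 7.55 yaw 104.4 tilt [-5.0e-04  1.9e-03 -1.0e+00] F [ 0.2  0.5 -1.8] T [-0.04  0.01 -0.05] w 0.0555 ff 44.1
```

The force is gone and z is lower, so the keyways have caught. I'll push down straight.

Request:
{"name": "carry_out", "arguments": {
  "steps": [
    [0,0,0.002,0,0,0,0.3],
    [0,0,0.004,0,0,0,0.3],
    [0,0,0.006,0,0,0,0.3],
    [0,0,0.008,0,0,0,0.3],
    [0,0,0.01,0,0,0,0.3],
    [0,0,0.01,0,0,0,0.3]
  ]
}}

```text
time_s: 8.15
tool_pos: [0.5712, 0.1542, 0.0908]
tool_rot: [1.921, 2.486, 0.001]
force: [3.8, 3.4, -1.6]
gripper_width: 0.0557
finger_force: 44.1
```

```bash
python3 -c "
from h import *
to(.5715,.154,.0837)"
```

```text
shift mm [-0.3  0.3  7.1] pos [0.5712 0.1542 0.0908] t 8.15 yaw 104.6 tilt [ 2.e-04  5.e-04 -1.e+00] F [ 3.8  3.4 -1.6] T [ 0.55 -0.7  -0.15] w 0.0557 ff 44.1
```

Request:
{"name": "carry_out", "arguments": {
  "steps": [
    [0.0003,0.0005,0.0015,0,0,0,0.3],
    [0.0003,0.0005,0.003,0,0,0,0.3],
    [0.0003,0.0005,0.0045,0,0,0,0.3],
    [0.0003,0.0005,0.006,0,0,0,0.3],
    [0.0003,0.0005,0.007,0,0,0,0.3],
    [0.0003,0.0005,0.008,0,0,0,0.3],
    [0.0003,0.0005,0.008,0,0,0,0.3]
  ],
  "newtons": 60
}}

```text
time_s: 8.85
tool_pos: [0.5713, 0.1544, 0.0848]
tool_rot: [1.92, 2.485, 0.0]
force: [-1.9, 1.0, 15.1]
gripper_width: 0.0552
finger_force: 65.3
```

```bash
python3 -c "
from h import *
to(.5715,.154,.0837)"
```

```text
shift mm [-0.5  0.1  1.1] pos [0.5713 0.1544 0.0848] t 8.85 yaw 104.6 tilt [-6.e-04  8.e-04 -1.e+00] F [-1.9  1.  15.1] T [ 0.05  0.59 -0.15] w 0.0552 ff 65.3
```

Request:
{"name": "carry_out", "arguments": {
  "steps": [
    [0,0,0.001,0,0,0,0.3],
    [0,0,0.002,0,0,0,0.3],
    [0,0,0.002,0,0,0,0.3],
    [0,0,0.002,0,0,0,0.3]
  ]
}}

```text
time_s: 9.25
tool_pos: [0.5714, 0.1544, 0.0847]
tool_rot: [1.919, 2.485, 0.002]
force: [-7.8, 0.2, 29.2]
gripper_width: 0.0552
finger_force: 66.8
```

```bash
python3 -c "
from h import *
to(.5715,.154,.0837)
im=arm.snapshot('scene');u,v=w2px('scene',[.5715,.154,.1]).astype(int)
cv2.imwrite('pics/v6.png',cv2.resize(im[v-30:v+30,u-40:u+40],(800,600)))"
```

```text
shift mm [-0.4  0.   1. ] pos [0.5714 0.1544 0.0847] t 9.25 yaw 104.6 tilt [-0.0011  0.002  -1.    ] F [-7.8  0.2 29.2] T [-0.17  1.72 -0.17] w 0.0552 ff 66.8
```

View pics/v6.png

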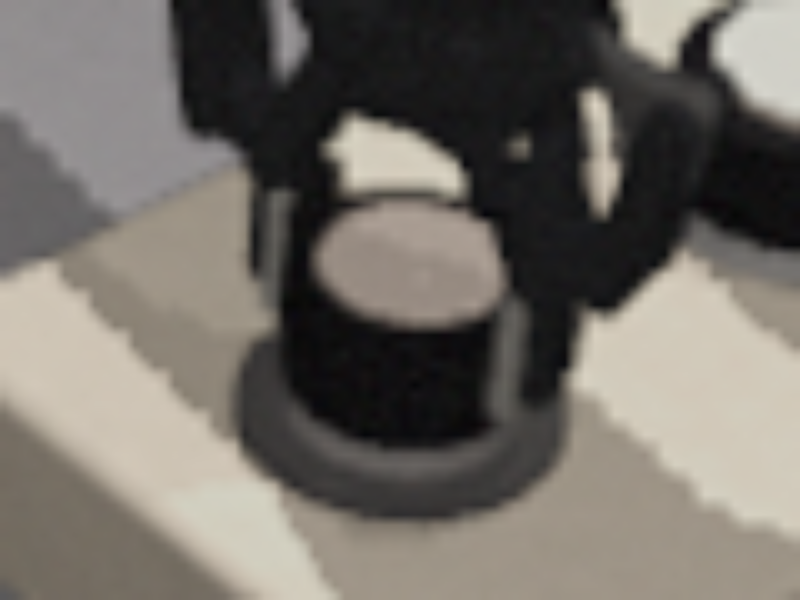

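The cell sits flush on the seat. TCP z has stopped at 0.0847, which puts the underside at about 0.082, and more push only raised the force. I'm handing the job in.

```bash
python3 -c "
from h import *
print(arm.finish_job())"
```

```text
the job is handed in; nothing more can be done
None
```

The diffuser cell is keyed onto the lamp port, pushed down onto its seat with about 30 N and still held in the gripper; the job is handed in, but the judge gave no verdict back.

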